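Make up two assay kits on the lab bench

ROBOT

A 6-joint arm with a two-finger parallel gripper is mounted at the origin on the work surface. World frame = base frame: x ahead of the robot, y to its left, z up, the work surface at z = 0. Lengths are in mm, angles in rad, forces in N, time in s.
With the tool pointing down it reaches from about 275 to 750 mm from the base axis. Payload 10.2 kg.
Tool frame: the origin (TCP) lies at the very end of the fingers, on their centre line; the grasp point (between the pads) lies 19 mm behind it; x points along the fingers, y is the direction in which the jaws open and shut, and the axes are right-handed (so a half turn about x gives the same grasp; the last joint's range is limited). The gripper opens to 85 mm and grips with 20 to 120 N. Pads are 22 mm wide; open, the fingers measure 114 mm over their backs; the gripper's body (76 mm by 85 mm) begins 54 mm behind the grasp point. The pads swing forward as they close: fully open they stand 13 mm farther back than shut.
Start: joints at [-1.488, 0.313, 1.498, -0, 1.331, -0.223], TCP at [158.042, -500.654, 231.294] pointing down, gripper open.
Joint ranges: [-2.94, 2.94], [-0.97, 2.17], [0.19, 2.56], [-1.23, 4.37], [0.02, 3.11], [-2.88, 2.88]. Speed limits (rad/s): [2.39, 2.39, 3.01, 3.14, 3.14, 3.14].

INTERFACE

Orientations are given as a unit quaternion [w, x, y, z].
In Python, from rig import ctrl, viewer, order gives the robot as it stands. The module is installed in compiled form; this text tells all that it offers.
- The arm moves only by the tool carry_out, never from a script. Its argument "deltas" is a list of rows, each a list of 7 numbers: the gripper command: -1 is fully open, 1 is shut, values between are in proportion, then the shift along the tool's x, y, z in mm, then the turn, a rotation vector about the tool's x, y, z in degrees. A call has exactly 5 rows; each row is the pose to reach, as a shift and turn from the pose commanded when the call began, along the tool's axes at that moment; what a row does not reach only later rows make up. A row lasts 1/8 s, in which the tool goes at most 62.5 mm and 10.7 degrees, less where a joint would pass 70% of its speed; a pose out of reach is approached as far as the arm can. A call with a gripper value outside its range is refused whole. The fingers move at their own pace and stop on an object; "newtons" is the grip in N (left out, the last holds). Time passes only in rows, so rows that repeat a pose let the fingers close, or fill a call up. It gives the time, the measured TCP pose, the force and the opening at its end, in the units of the state.
- ctrl.sense(): the state, without advancing time (a new reading comes with each control period).
- viewer.capture(name): name is "scene" or "top" or "wrist"; returns the picture (384x512x3 uint8, red, green, blue); there is no depth.
- viewer.calibration(name): a dict with "fx", "fy", "cx", "cy" (pixels), "xyz" and "attitude" of the camera in the world; the wrist camera has in their place "T_tool_cam" (4x4, takes a point from camera to tool coordinates, whose origin is the TCP and whose axes are the tool frame's). Camera axes: x right, y down, z forward; pixel columns grow to the right and rows downward; lengths in mm; the calibration is good to about 2 mm. A picture is of the moment at which its call begins: read the wrist's pose just before it. calibration takes no time and is no camera call.
- order.finish_job(): hands the job in, once; it reports no verdict.
The state is a dict: "time_s": time; "joints": joint angles; "dq": joint speeds; "tau": joint torques, N m; "eef_pos": TCP position; "ee_rot": TCP orientation; "force": force on the tool from outside, world axes, zero at the start; "wrist_torque": the same for the moment, N m; "grip_width": opening from 0.0 (shut) to 1.0 (fully open).
Only numpy, scipy, OpenCV 4.12 (cv2) and the standard library are available. Lean on these libraries where they do the work, as an engineer would, in place of code of your own. Each camera call takes 0.05 s, during which the arm holds its last target. There are 200 camera calls.

TASK

Make up the two kits from the stock on the bench. The blue tray gets the white reagent trough in its long bay and the amber bottle and the red-capped vial upright in the small bays, one in each (either way round); the orange tray gets the yellow rack of microtubes in its long bay and the white bottle upright in one of its small bays. Everything must end flat on the floor of its bay; set the glass bottle and vial down rather than dropping them, and leave the green-capped vial standing where it is.

Things in the scene. Friction and masses are not known exactly. Their poses are not given: they have to be found in the camera images.
- blue_tray: blue open kit tray, fixed, 146 x 144 mm (plus 6.5 mm finger lips at its y sides); walls and dividers 4 mm thick, 18 mm high; floor 4 mm. Origin: centre of underside; x along the 146 mm. The -y half is a long bay, 138 (x) by 68 (y) mm, centred at y -34 mm; the +y half is two small bays, 67 (x) by 64 (y) mm, centred at x +35.5 and -35.5, y +36 mm. It can lie turned any way.
- orange_tray: orange open kit tray, fixed, 146 x 144 mm (plus 6.5 mm finger lips at its y sides); walls and dividers 4 mm thick, 18 mm high; floor 4 mm. Origin: centre of underside; x along the 146 mm. The -y half is a long bay, 138 (x) by 68 (y) mm, centred at y -34 mm; the +y half is two small bays, 67 (x) by 64 (y) mm, centred at x +35.5 and -35.5, y +36 mm. It can lie turned any way.
- trough: white open reagent trough (a hollow basin), 110 mm long over the body and 118 mm over the two end ears, 50 mm wide, 46 mm high, walls 3 mm, flat long sides to grip across the 50 mm; the ears are at the rim, 54 mm wide. About 60 g. Origin: centre of its underside; x along its length, y across, z up. Grip it in its upper part (grasp point about 38 mm above its underside), so that the fingers stay above the tray's walls.
- tube_rack: yellow block rack of ten microtubes, 118 mm long, 48 mm wide, block 44 mm high with small round tube caps 6 mm above it. The tubes are held in it. About 140 g. Origin: centre of its underside; x along its length, y across, z up. Grip it across the 48 mm in its upper part (grasp point about 38 mm above its underside).
- amber_bottle: amber glass bottle with white cap and white label band, standing, 34 mm diameter from the foot to 50 mm up, then a shoulder and a cap of 24 mm diameter, 78 mm high in all, about 90 g. Origin: centre of its underside, z up.
- white_bottle: white plastic bottle with black cap, standing, 40 mm diameter from the foot to 54 mm up, then a shoulder and a cap of 33 mm diameter, 80 mm high in all, about 80 g. Origin: centre of its underside, z up.
- red_vial: clear glass vial with red cap and white label band, standing, 28 mm diameter from the foot to 44 mm up, cap 24 mm diameter, 61 mm high in all, about 35 g. Origin: centre of its underside, z up.
- green_vial: clear glass vial with green cap and white label band, standing, 28 mm diameter from the foot to 44 mm up, cap 24 mm diameter, 61 mm high in all, about 35 g. Origin: centre of its underside, z up. Not part of any kit: it stays where it stands.

How it is judged (in metres and radians):
At the end, for the whole second after the job is handed in: Each thing in its bay as asked (long ones within 18 x 15 mm of the bay's centre, standing ones within 22 mm each way, amber bottle and red-capped vial in separate bays), within 4 mm of the floor and 0.08 rad of level, at rest; the green-capped vial upright within 30 mm of its place (x of trough in the frame of blue_tray between -0.018 and 0.018 m and y of trough in the frame of blue_tray between -0.049 and -0.019 m and x of tube_rack in the frame of orange_tray between -0.018 and 0.018 m and y of tube_rack in the frame of orange_tray between -0.049 and -0.019 m and (((x of amber_bottle in the frame of blue_tray between 0.0135 and 0.0575 m and y of amber_bottle in the frame of blue_tray between 0.014 and 0.058 m) and (x of red_vial in the frame of blue_tray between -0.0575 and -0.0135 m and y of red_vial in the frame of blue_tray between 0.014 and 0.058 m)) or ((x of amber_bottle in the frame of blue_tray between -0.0575 and -0.0135 m and y of amber_bottle in the frame of blue_tray between 0.014 and 0.058 m) and (x of red_vial in the frame of blue_tray between 0.0135 and 0.0575 m and y of red_vial in the frame of blue_tray between 0.014 and 0.058 m))) and ((x of white_bottle in the frame of orange_tray between 0.0135 and 0.0575 m and y of white_bottle in the frame of orange_tray between 0.014 and 0.058 m) or (x of white_bottle in the frame of orange_tray between -0.0575 and -0.0135 m and y of white_bottle in the frame of orange_tray between 0.014 and 0.058 m)) and z of trough in the frame of blue_tray between 0.001 and 0.008 m and angle between each of trough, amber_bottle, red_vial, tube_rack, white_bottle's own z axis and vertical below 0.08 rad and linear speed of each of trough, amber_bottle, red_vial, tube_rack, white_bottle below 0.02 m/s and angular speed of each of trough, amber_bottle, red_vial, tube_rack, white_bottle below 0.2 rad/s and z of amber_bottle in the frame of blue_tray between 0.001 and 0.008 m and z of red_vial in the frame of blue_tray between 0.001 and 0.008 m and z of tube_rack in the frame of orange_tray between 0.001 and 0.008 m and z of white_bottle in the frame of orange_tray between 0.001 and 0.008 m and distance of green_vial from where it was at the start of the episode below 0.03 m and angle between green_vial's own z axis and vertical below 0.1 rad); the robot touches nothing.
It fails at once if the green-capped vial is shifted more than 30 mm or knocked over (distance of green_vial from where it was at the start of the episode above 0.03 m or angle between green_vial's own z axis and vertical above 0.5 rad).
It fails at once if the amber bottle is dropped (falls free, faster than 0.6 m/s, about 18 mm) (linear speed of amber_bottle above 0.6 m/s and contact force between amber_bottle and anything else below 0.02 N).
It fails at once if the red-capped vial is dropped (falls free, faster than 0.6 m/s, about 18 mm) (linear speed of red_vial above 0.6 m/s and contact force between red_vial and anything else below 0.02 N).
It also fails if it takes over 122 s, if anything falls off the work surface, if the arm or the gripper's body presses on something with over 40 N, if the wrist force passes 120 N, or if a joint passes its speed limit or range.

## Working session

There is one attempt and no reset: what is moved stays moved. The work goes in short steps, Python scripts to look and compute and a tool call to move; the robot and the scene stay as the last step left them, time stands still between calls to the robot, and variables do not carry over. Pictures are saved under pics/ and viewed, about 12 in all and at most 16, crops included, and the job is handed in when it is done.

Besides the shell and the picture viewer there is one more tool, called after ">>>" in YAML: its name, and indented under it one key for each argument. carry_out: Moves the arm, as the interface text tells. Its arguments: {"type":"object","properties":{"deltas":{"type":"array"},"newtons":{"type":"number"}},"required":["deltas"]}

```bash
mkdir -p pics; ls; python3 - <<'E'
from rig import ctrl, viewer
import cv2
s=ctrl.sense(); print(s['eef_pos'],s['ee_rot'],s['time_s'],s['grip_width'])
for n in ('scene','top','wrist'):
    c=viewer.calibration(n); print(n,c)
    cv2.imwrite(f'pics/{n}0.png',viewer.capture(n)[:,:,::-1])
E
```

```text
pics
[ 158.01960698 -500.38498203  230.71672364] [ 0.10722101  0.69889661  0.1081613  -0.69881923] 0.0 1.0005687592659755
scene {'fx': 352.51705917271096, 'fy': 352.51705917271096, 'cx': 253.9319320695677, 'cy': 184.68293320343582, 'xyz': array([1014.09638345, -283.16547262,  596.09890064]), 'attitude': array([-0.32796859,  0.80567284,  0.45924822, -0.18005264])}
top {'fx': 375.31198431122056, 'fy': 375.31198431122056, 'cx': 255.68723835762174, 'cy': 199.91409177894676, 'xyz': array([ 380.27223195,   11.97367443, 1001.63569156]), 'attitude': array([-0.04727178,  0.71381827, -0.69523854,  0.06980135])}
wrist {'fx': 293.5257884721276, 'fy': 293.5257884721276, 'cx': 253.05127591734322, 'cy': 192.1700381987059, 'T_tool_cam': array([[ 3.94208232e-05, -3.17481652e-01,  9.48264414e-01,
        -1.42399630e+02],
       [ 9.99999603e-01,  8.56843818e-04,  2.45302239e-04,
        -1.66635469e-02],
       [-8.90393461e-04,  9.48264028e-01,  3.17481560e-01,
        -8.15000177e+01],
       [ 0.00000000e+00,  0.00000000e+00,  0.00000000e+00,
         1.00000000e+00]])}
```

View pics/top0.png

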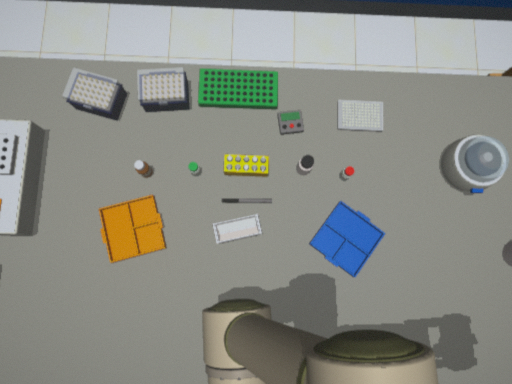

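View pics/scene0.png

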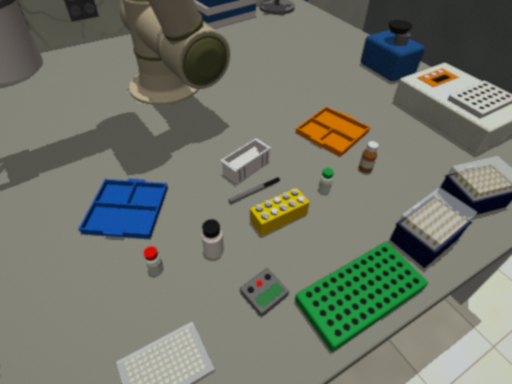

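```bash
cat > h.py <<'E'
import numpy as np, cv2
from scipy.spatial.transform import Rotation as R
from rig import ctrl, viewer
def rot(q): return R.from_quat([q[1],q[2],q[3],q[0]])
def cam(n, s=None):
    c=viewer.calibration(n); K=(c['fx'],c['fy'],c['cx'],c['cy'])
    if n=='wrist':
        s=s or ctrl.sense(); T=c['T_tool_cam']; r=rot(s['ee_rot']).as_matrix()
        return K, r@T[:3,:3], r@T[:3,3]+s['eef_pos']
    return K, rot(c['attitude']).as_matrix(), np.array(c['xyz'])
def cast(C,uv,z):
    K,M,o=C; uv=np.atleast_2d(uv).astype(float)
    d=np.c_[(uv[:,0]-K[2])/K[0],(uv[:,1]-K[3])/K[1],np.ones(len(uv))]@M.T
    return (o+d*((z-o[2])/d[:,2])[:,None])[:,:2]
def proj(C,p):
    K,M,o=C; q=(np.atleast_2d(p)-o)@M
    return np.c_[q[:,0]/q[:,2]*K[0]+K[2],q[:,1]/q[:,2]*K[1]+K[3]]
def blobs(mask,amin=20):
    cs,_=cv2.findContours(mask.astype(np.uint8),cv2.RETR_EXTERNAL,cv2.CHAIN_APPROX_NONE)
    return sorted([c for c in cs if cv2.contourArea(c)>=amin],key=cv2.contourArea,reverse=True)
def yawdir(s=None):
    "tool y (jaw) and z directions in world, deg"
    m=rot((s or ctrl.sense())['ee_rot']).as_matrix(); return [np.degrees(np.arctan2(m[1,i],m[0,i])) for i in (1,2)]
def delta(pos,jaw,s=None):
    "tool-frame shift/rotvec (deg) to TCP pos with tool down and jaw axis at world angle jaw deg (mod 180 nearest)"
    s=s or ctrl.sense(); r=rot(s['ee_rot'])
    best=None
    for j in (jaw,jaw+180):
        a=np.radians(j); x=np.array([0,0,-1.]); y=np.array([np.cos(a),np.sin(a),0]); g=R.from_matrix(np.c_[x,y,np.cross(x,y)])
        rv=(r.inv()*g).as_rotvec(degrees=True)
        if best is None or np.linalg.norm(rv)<np.linalg.norm(best): best=rv
    return np.round(r.inv().apply(np.array(pos)-s['eef_pos']),1), np.round(best,1)
E
python3 - <<'E'
from h import *
im=cv2.imread('pics/top0.png'); hsv=cv2.cvtColor(im,cv2.COLOR_BGR2HSV).astype(int)
h,sa,v=hsv[...,0],hsv[...,1],hsv[...,2]; C=cam('top')
print('jaw,z dirs',yawdir())
def box(x0,y0,x1,y1):
    m=np.zeros(h.shape,bool); m[y0:y1,x0:x1]=1; return m
def rect(name,mask,z):
    c=np.concatenate(blobs(mask)[:1]).reshape(-1,2); w=cast(C,c,z).astype(np.float32)
    r=cv2.minAreaRect(w); print(name,np.round(r[0],1),np.round(r[1],1),round(r[2],1))
rect('blue',(h>100)&(h<130)&(sa>150)&box(290,190,400,290),18)
rect('orange',(h>8)&(h<22)&(sa>150)&box(90,185,180,270),18)
rect('rack',(h>22)&(h<35)&(sa>120)&box(210,145,280,185),44)
rect('trough',(sa<40)&(v>170)&box(205,205,270,250),46)
for n,m,z in (('red',((h<8)|(h>172))&(sa>120)&box(330,155,365,190),61),('green',(h>45)&(h<85)&(sa>110)&box(180,150,210,185),61),
  ('black',(v<60)&box(290,145,322,180),80),('ambercap',(v>160)&(sa<60)&box(128,150,158,185),78)):
    b=blobs(m,5); 
    for c in b[:2]: 
        (u,w),r=cv2.minEnclosingCircle(c); print(n,(u,w),r,np.round(cast(C,(u,w),z),1),'rad mm',r*(1001-z)/375)
tiles=[cv2.resize(im[y-40:y+40,x-40:x+40],(400,300*4//3),interpolation=cv2.INTER_CUBIC)[:,:] for x,y in((347,239),(133,229))]
cv2.imwrite('pics/t1.png',np.hstack(tiles))
E
```

```text
jaw,z dirs [np.float64(-72.47535075644011), np.float64(-162.4753623367129)]
blue [ 450.8 -261.2] [144.1 153.3] 54.5
orange [462.  303.5] [145.1 155.7] 16.7
rack [634.1  11.2] [117.1  53.8] 89.5
trough [466.  30.] [ 51.8 117.1] 13.8
red (349.25, 170.5) 4.5070390701293945 [[ 622.7 -257.6]] rad mm 11.297644602457682
green (192.76315307617188, 166.13157653808594) 4.325031757354736 [[621.2 147.3]] rad mm 10.841412938435873
black (307.0, 161.5) 5.590270042419434 [[ 637.9 -144. ]] rad mm 13.72970322418213
ambercap (138.0, 164.0) 4.472236156463623 [[617.9 281.8]] rad mm 11.007663926442465
```

View pics/t1.png

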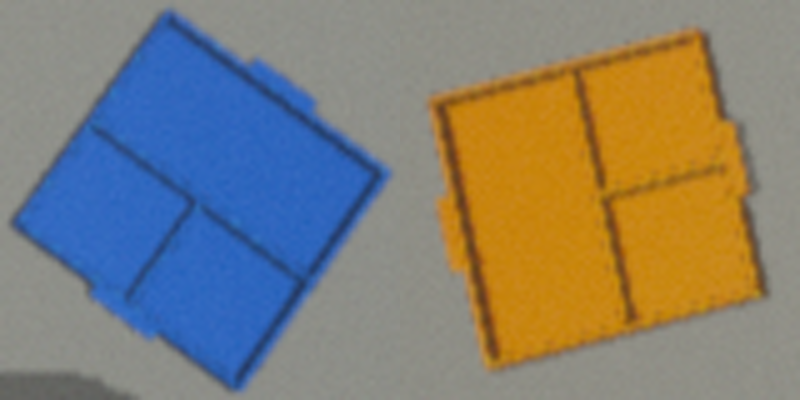

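The top view shows both trays, the trough and all the stock. Blue's long bay is on its far (+x) right side, and orange's is on its left (+y). Sizes match to about 3 mm.

```bash
python3 -c "
from h import *
print(*delta([466,30,170],13.8))"
```

```text
[  61.4 -413.  -453.4] [-86.3  -0.1   0. ]
```

>>> carry_out:
  deltas:
    - [-1,61,-413,-453,-86,0,0]
    - [-1,61,-413,-453,-86,0,0]
    - [-1,61,-413,-453,-86,0,0]
    - [-1,61,-413,-453,-86,0,0]
    - [-1,61,-413,-453,-86,0,0]

```text
time_s: 0.78
eef_pos: [314.7, -229.9, 200.2]
ee_rot: [0.414, 0.574, 0.413, -0.574]
force: [0.9, -0.7, 0.2]
grip_width: 1.005
```

```bash
python3 -c "
from h import *
s=ctrl.sense(); print(s['eef_pos'],s['time_s'],s['joints'],*delta([466,30,170],13.8))"
```

```text
[ 314.66813777 -229.86891238  200.19746506] 0.775 [-9.34053871e-01  3.99155758e-02  1.91283887e+00  1.24402813e-04
  1.18850135e+00 -6.12176429e-01] [  30.2   61.3 -294.4] [-32.2   0.   -0. ]
```

>>> carry_out:
  deltas:
    - [-1,30,61,-294,-32,0,0]
    - [-1,30,61,-294,-32,0,0]
    - [-1,30,61,-294,-32,0,0]
    - [-1,30,61,-294,-32,0,0]
    - [-1,30,61,-294,-32,0,0]

```text
time_s: 1.4
eef_pos: [467.1, 29.3, 170.0]
ee_rot: [0.555, 0.439, 0.555, -0.439]
force: [1.5, -1.4, 0.2]
grip_width: 1.002
```

>>> carry_out:
  deltas:
    - [-1,0,0,0,0,0,0]
    - [-1,0,0,0,0,0,0]
    - [-1,0,0,0,0,0,0]
    - [-1,0,0,0,0,0,0]
    - [-1,0,0,0,0,0,0]

```text
time_s: 2.02
eef_pos: [466.4, 26.6, 170.5]
ee_rot: [0.554, 0.439, 0.554, -0.439]
force: [0.1, 0.4, 0.2]
grip_width: 0.999
```

```bash
python3 - <<'E'
from h import *
s=ctrl.sense(); C=cam('wrist',s); im=viewer.capture('wrist')[:,:,::-1]; cv2.imwrite('pics/w1.png',im)
print(s['eef_pos'],yawdir(s),*delta([466,30,170],13.8,s), proj(C,[466,30,46]))
E
```

```text
[466.35961201  26.56350031 170.47844363] [np.float64(13.18193435077942), np.float64(-76.81806669527289)] [ 0.5  0.4 -3.4] [-0.6  0.  -0. ] [[253.58327316 181.02799311]]
```

View pics/w1.png

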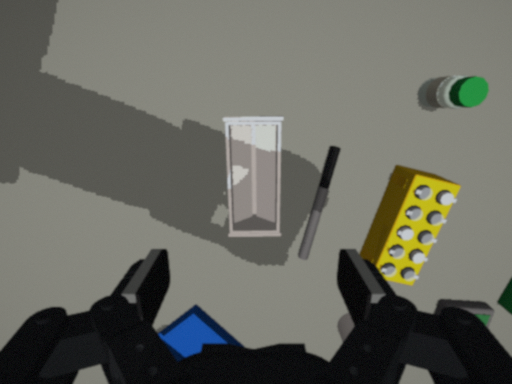

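The trough rim corners are at about (223,118), (283,118), (281,236) and (229,236). The fingers straddle it, with the rack and the pen to its right.

```bash
python3 - <<'E'
from h import *
s=ctrl.sense(); C=cam('wrist',s)
r=cv2.minAreaRect(cast(C,[(223,118),(283,118),(281,236),(229,236)],46).astype(np.float32)); print(r)
p=cast(C,[(223,118),(283,118),(281,236),(229,236)],46);print(p,p.mean(0))
q=cast(C,[(281,236),(283,118),(229,236),(223,118)],46); a=[np.degrees(np.arctan2(*(q[i+1]-q[i])[::-1])) for i in (0,2)];print(a)
m=p.mean(0); print(*delta([*m,18],np.mean(a)-90,s))
E
```

```text
((466.3018798828125, 30.330307006835938), (53.033409118652344, 116.6351547241211), 14.10607624053955)
[[426.37169282  80.42677959]
 [478.00048613  92.57784639]
 [506.23203186 -19.76618606]
 [455.13446045 -31.77802349]] [466.43466782  30.36510411]
[np.float64(104.1060805919618), np.float64(104.37770773783413)]
[152.5   0.9  -3.6] [-1.  0. -0.]
```

>>> carry_out:
  deltas:
    - [-1,30,1,-4,-1,0,0]
    - [-1,70,1,-4,-1,0,0]
    - [-1,110,1,-4,-1,0,0]
    - [-1,140,1,-4,-1,0,0]
    - [-1,152,1,-4,-1,0,0]

```text
time_s: 2.7
eef_pos: [465.9, 31.2, 17.2]
ee_rot: [0.557, 0.434, 0.559, -0.435]
force: [-0.4, -1.1, 1.4]
grip_width: 0.997
```

>>> carry_out:
  deltas:
    - [-1,0,0,0,0,0,0]
    - [1,0,0,0,0,0,0]
    - [1,0,0,0,0,0,0]
    - [1,0,0,0,0,0,0]
    - [1,0,0,0,0,0,0]
  newtons: 30

```text
time_s: 3.32
eef_pos: [467.1, 31.1, 19.3]
ee_rot: [0.559, 0.434, 0.558, -0.434]
force: [-0.4, -0.1, 7.2]
grip_width: 0.585
```

>>> carry_out:
  deltas:
    - [1,0,0,0,0,0,0]
    - [1,0,0,0,0,0,0]
    - [1,-20,0,0,0,0,0]
    - [1,-70,0,0,0,0,0]
    - [1,-120,0,0,0,0,0]

```text
time_s: 3.95
eef_pos: [466.2, 31.2, 140.1]
ee_rot: [0.558, 0.434, 0.558, -0.434]
force: [0.7, -0.8, -0.5]
grip_width: 0.578
```

```bash
python3 - <<'E'
from h import *
print(ctrl.sense()['grip_width']*85,*delta([478.5,-280.9,150],-35.5))
E
```

```text
49.093606224475 [ -9.9 -64.9 305.6] [49.7 -0.   0. ]
```

>>> carry_out:
  deltas:
    - [1,-10,-65,306,50,0,0]
    - [1,-10,-65,306,50,0,0]
    - [1,-10,-65,306,50,0,0]
    - [1,-10,-65,306,50,0,0]
    - [1,-10,-65,306,50,0,0]

```text
time_s: 4.58
eef_pos: [478.5, -283.0, 148.9]
ee_rot: [0.321, 0.63, 0.321, -0.63]
force: [1.3, 0.1, -0.9]
grip_width: 0.58
```

>>> carry_out:
  deltas:
    - [1,0,0,0,0,0,0]
    - [1,0,0,0,0,0,0]
    - [1,0,0,0,0,0,0]
    - [1,0,0,0,0,0,0]
    - [1,0,0,0,0,0,0]

```text
time_s: 5.2
eef_pos: [478.9, -280.4, 148.5]
ee_rot: [0.323, 0.629, 0.323, -0.629]
force: [-0.3, 1.1, -1.3]
grip_width: 0.581
```

```bash
python3 - <<'E'
from h import *
s=ctrl.sense(); C=cam('wrist',s); im=viewer.capture('wrist')[:,:,::-1].copy(); 
x=np.array([.581,.814]);y=np.array([-.814,.581])
for a,b in((73,72),(73,-72),(-73,72),(-73,-72)):
    u=proj(C,[*(np.array([450.8,-261.2])+a*x+b*y),18])[0]; cv2.circle(im,tuple(int(i) for i in u),2,(0,0,255),-1)
cv2.imwrite('pics/w2.png',im)
print(s['eef_pos'],yawdir(s),*delta([478.5,-280.9,23],-35.5,s))
E
```

```text
[ 478.87129166 -280.4093715   148.49065566] [np.float64(-35.71365123135728), np.float64(-125.7136513075648)] [125.5  -0.    0.6] [-0.2  0.  -0. ]
```

View pics/w2.png

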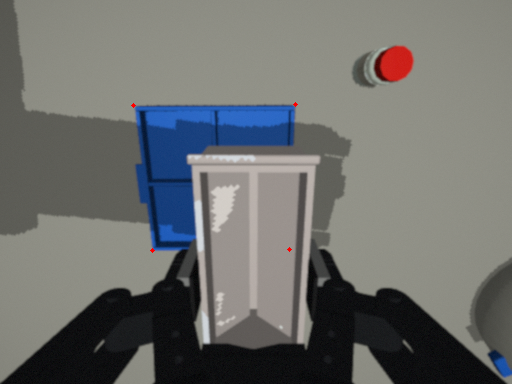

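>>> carry_out:
  deltas:
    - [1,40,0,1,0,0,0]
    - [1,80,0,1,0,0,0]
    - [1,105,0,1,0,0,0]
    - [1,118,0,1,0,0,0]
    - [1,125,0,1,0,0,0]

```text
time_s: 5.88
eef_pos: [478.3, -281.8, 23.3]
ee_rot: [0.322, 0.629, 0.322, -0.629]
force: [-0.2, 2.6, 16.3]
grip_width: 0.578
```

>>> carry_out:
  deltas:
    - [1,0,0,0,0,0,0]
    - [1,0,0,0,0,0,0]
    - [0,0,0,0,0,0,0]
    - [0,0,0,0,0,0,0]
    - [-0.4,0,0,0,0,0,0]

```text
time_s: 6.5
eef_pos: [478.2, -281.8, 23.5]
ee_rot: [0.322, 0.629, 0.322, -0.629]
force: [-0.2, -0.2, 0.5]
grip_width: 0.699
```

```bash
python3 - <<'E'
from h import *
s=ctrl.sense();print(s['force'],s['grip_width']*85, s['eef_pos'])
E
```

```text
[-0.23284735 -0.2199196   0.4665197 ] 59.38094265985511 [ 478.20640281 -281.78183979   23.45837222]
```

>>> carry_out:
  deltas:
    - [-0.6,0,0,0,0,0,0]
    - [-0.6,-20,0,0,0,0,0]
    - [-1,-60,0,0,0,0,0]
    - [-1,-110,0,0,0,0,0]
    - [-1,-145,0,0,0,0,0]

```text
time_s: 7.12
eef_pos: [478.4, -281.9, 170.7]
ee_rot: [0.323, 0.63, 0.322, -0.629]
force: [-0.4, -0.0, -0.7]
grip_width: 0.997
```

```bash
python3 - <<'E'
from h import *
print(*delta([622.7,-257.6,170],0))
E
```

```text
[   0.8  102.9 -104.1] [-35.8   0.1  -0.1]
```

>>> carry_out:
  deltas:
    - [-1,0,103,-104,-36,0,0]
    - [-1,0,103,-104,-36,0,0]
    - [-1,0,103,-104,-36,0,0]
    - [-1,0,103,-104,-36,0,0]
    - [-1,0,103,-104,-36,0,0]

```text
time_s: 7.75
eef_pos: [622.5, -257.4, 168.1]
ee_rot: [0.501, 0.499, 0.501, -0.499]
force: [-0.4, -0.7, -0.4]
grip_width: 0.999
```

>>> carry_out:
  deltas:
    - [-1,0,0,0,0,0,0]
    - [-1,0,0,0,0,0,0]
    - [-1,0,0,0,0,0,0]
    - [-1,0,0,0,0,0,0]
    - [-1,0,0,0,0,0,0]

```text
time_s: 8.38
eef_pos: [622.5, -257.6, 168.4]
ee_rot: [0.501, 0.499, 0.501, -0.499]
force: [-0.2, -0.8, 0.5]
grip_width: 1.002
```

```bash
python3 - <<'E'
from h import *
s=ctrl.sense(); C=cam('wrist',s); im=viewer.capture('wrist')[:,:,::-1]; cv2.imwrite('pics/w3.png',im)
hsv=cv2.cvtColor(im,cv2.COLOR_BGR2HSV); m=((hsv[...,0]<8)|(hsv[...,0]>172))&(hsv[...,1]>120)&(hsv[...,2]>60)
for c in blobs(m,50)[:3]:
    M=cv2.moments(c);u=(M['m10']/M['m00'],M['m01']/M['m00']); (e,rr)=cv2.minEnclosingCircle(c); print(u,e,rr,cv2.contourArea(c),cast(C,u,61),cast(C,e,61))
    print(*delta([*cast(C,e,61)[0],18],0,s))
E
```

```text
(253.59806672903022, 188.66573121297162) (253.5, 188.5) 13.729630470275879 534.5 [[ 622.8746826  -256.24420062]] [[ 622.78618779 -256.08902427]]
[150.4   0.3  -1.5] [ 0.2  0.  -0. ]
(406.65848670756645, 14.688139059304703) (406.2826232910156, 14.717391014099121) 8.20844841003418 163.0 [[ 736.37343997 -119.2949286 ]] [[ 736.09610734 -119.31545707]]
[ 150.4  114.2 -137.8] [ 0.2  0.  -0. ]
```

View pics/w3.png

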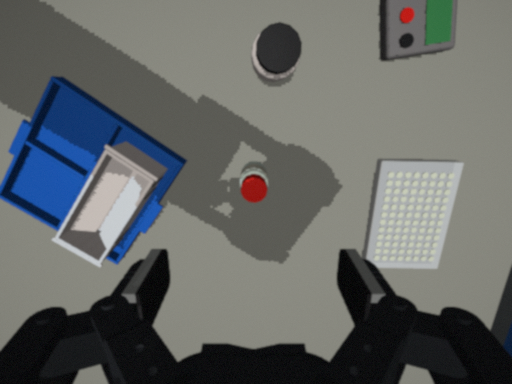

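The red cap at (254,189) sits within 2 mm of the top-view fix. The trough sits square in blue's long bay.

>>> carry_out:
  deltas:
    - [-1,40,0,-1,0,0,0]
    - [-1,85,0,-1,0,0,0]
    - [-1,120,0,-1,0,0,0]
    - [-1,142,0,-1,0,0,0]
    - [-1,150,0,-1,0,0,0]

```text
time_s: 9.05
eef_pos: [622.0, -256.2, 17.0]
ee_rot: [0.5, 0.499, 0.502, -0.499]
force: [0.1, 0.0, -0.3]
grip_width: 1.002
```

>>> carry_out:
  deltas:
    - [-1,0,0,0,0,0,0]
    - [0,0,0,0,0,0,0]
    - [1,0,0,0,0,0,0]
    - [1,0,0,0,0,0,0]
    - [1,0,0,0,0,0,0]
  newtons: 30

```text
time_s: 9.68
eef_pos: [622.7, -256.7, 18.9]
ee_rot: [0.501, 0.499, 0.501, -0.499]
force: [-1.4, -0.0, 2.9]
grip_width: 0.312
```

>>> carry_out:
  deltas:
    - [1,0,0,0,0,0,0]
    - [1,0,0,0,0,0,0]
    - [1,0,0,0,0,0,0]
    - [1,-10,0,0,0,0,0]
    - [1,-20,0,0,0,0,0]

```text
time_s: 10.3
eef_pos: [622.4, -256.5, 38.8]
ee_rot: [0.501, 0.499, 0.501, -0.499]
force: [1.2, 0.6, -0.9]
grip_width: 0.319
```

```bash
python3 - <<'E'
from h import *
s=ctrl.sense();print(s['force'],s['grip_width']*85, s['eef_pos'])
print(*delta([400.9,-269.2,140],54.5,s))
E
```

```text
[ 1.24286957  0.55600917 -0.91385086] 27.102053666131837 [ 622.42401628 -256.46855123   38.78153684]
[-101.2 -221.6   11.8] [-54.3  -0.    0. ]
```

>>> carry_out:
  deltas:
    - [1,-40,0,0,0,0,0]
    - [1,-80,0,0,-5,0,0]
    - [1,-101,-30,2,-15,0,0]
    - [1,-101,-75,4,-25,0,0]
    - [1,-101,-120,6,-35,0,0]

```text
time_s: 10.92
eef_pos: [501.2, -263.0, 140.0]
ee_rot: [0.629, 0.323, 0.629, -0.323]
force: [0.1, -0.4, -0.9]
grip_width: 0.316
```

```bash
python3 - <<'E'
from h import *
print(*delta([400.9,-269.2,140],54.5))
E
```

```text
[ -0.  -85.2 -53.3] [-18.9   0.1  -0. ]
```

>>> carry_out:
  deltas:
    - [1,0,-28,-18,-6,0,0]
    - [1,0,-57,-36,-13,0,0]
    - [1,0,-85,-53,-19,0,0]
    - [1,0,-85,-53,-19,0,0]
    - [1,0,-85,-53,-19,0,0]

```text
time_s: 11.55
eef_pos: [403.1, -269.0, 139.8]
ee_rot: [0.673, 0.217, 0.672, -0.218]
force: [0.1, 0.2, -0.2]
grip_width: 0.32
```

```bash
python3 - <<'E'
from h import *
s=ctrl.sense(); C=cam('wrist',s); im=viewer.capture('wrist')[:,:,::-1].copy()
x=np.array([.581,.814]);y=np.array([-.814,.581])
for a,b in((73,72),(73,-72),(-73,72),(-73,-72),(-35.5,36),(35.5,36)):
    u=proj(C,[*(np.array([450.8,-261.2])+a*x+b*y),18])[0]; cv2.circle(im,tuple(int(i) for i in u),2,(0,0,255),-1)
cv2.imwrite('pics/w4.png',im)
print(s['eef_pos'],yawdir(s),*delta([400.9,-269.2,23],54.5,s))
E
```

```text
[ 403.09996918 -268.99970279  139.84887569] [np.float64(54.17128181838212), np.float64(-35.82871142077779)] [116.8  -1.4  -1.8] [-0.3  0.1  0. ]
```

View pics/w4.png

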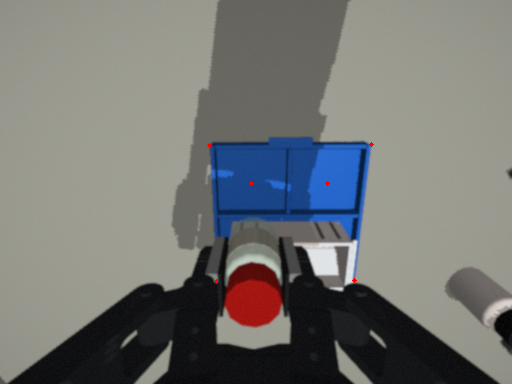

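The vial is held upright, and the projected tray marks fit the blue tray with the left bay below it. Lowering gently.

>>> carry_out:
  deltas:
    - [1,40,-1,-2,0,0,0]
    - [1,80,-1,-2,0,0,0]
    - [1,103,-1,-2,0,0,0]
    - [1,112,-1,-2,0,0,0]
    - [1,115,-1,-2,0,0,0]

```text
time_s: 12.22
eef_pos: [400.8, -268.5, 24.4]
ee_rot: [0.673, 0.217, 0.673, -0.217]
force: [-0.0, 0.3, -0.9]
grip_width: 0.312
```

>>> carry_out:
  deltas:
    - [1,1,0,0,0,0,0]
    - [1,2,0,0,0,0,0]
    - [1,2,0,0,0,0,0]
    - [1,2,0,0,0,0,0]
    - [1,2,0,0,0,0,0]

```text
time_s: 12.85
eef_pos: [400.6, -268.7, 22.8]
ee_rot: [0.673, 0.217, 0.673, -0.217]
force: [1.0, 1.0, 6.3]
grip_width: 0.313
```

>>> carry_out:
  deltas:
    - [0.1,0,0,0,0,0,0]
    - [-0.2,0,0,0,0,0,0]
    - [-0.2,0,0,0,0,0,0]
    - [-0.2,0,0,0,0,0,0]
    - [-0.2,-10,0,0,0,0,0]

```text
time_s: 13.48
eef_pos: [400.0, -268.1, 32.3]
ee_rot: [0.672, 0.217, 0.673, -0.217]
force: [-0.4, 1.1, 0.1]
grip_width: 0.596
```

>>> carry_out:
  deltas:
    - [-0.2,-20,0,0,0,0,0]
    - [-0.2,-60,0,0,0,0,0]
    - [-1,-100,0,0,0,0,0]
    - [-1,-140,0,0,0,0,0]
    - [-1,-140,0,0,0,0,0]

```text
time_s: 14.1
eef_pos: [401.2, -269.3, 175.5]
ee_rot: [0.675, 0.216, 0.671, -0.218]
force: [-0.3, -0.0, -0.0]
grip_width: 0.998
```

```bash
python3 - <<'E'
from h import *
print(ctrl.sense()['joints'],*delta([637,11.2,170],-0.5))
E
```

```text
[-8.34245836e-01  2.71805583e-01  1.70633332e+00  2.98993437e-05
  1.15718016e+00 -1.78098898e+00] [  5.2 365.4  27.5] [54.7  0.4 -0.1]
```

>>> carry_out:
  deltas:
    - [-1,5,365,27,55,0,0]
    - [-1,5,365,27,55,0,0]
    - [-1,5,365,27,55,0,0]
    - [-1,5,365,27,55,0,0]
    - [-1,5,365,27,55,0,0]

```text
time_s: 14.72
eef_pos: [580.6, -54.1, 167.9]
ee_rot: [0.525, 0.473, 0.526, -0.474]
force: [-0.4, -0.4, 0.5]
grip_width: 1.002
```

```bash
python3 - <<'E'
from h import *
print(*delta([637,11.2,170],-0.5))
E
```

```text
[ -2.1  62.9 -59.1] [ 6.4 -0.   0.1]
```

>>> carry_out:
  deltas:
    - [-1,-2,30,-30,3,0,0]
    - [-1,-2,63,-59,6,0,0]
    - [-1,-2,63,-59,6,0,0]
    - [-1,-2,63,-59,6,0,0]
    - [-1,-2,63,-59,6,0,0]

```text
time_s: 15.35
eef_pos: [635.6, 8.9, 170.6]
ee_rot: [0.501, 0.499, 0.501, -0.499]
force: [0.3, -0.8, 0.0]
grip_width: 1.001
```

```bash
python3 - <<'E'
from h import *
s=ctrl.sense(); C=cam('wrist',s); im=viewer.capture('wrist')[:,:,::-1]; cv2.imwrite('pics/w5.png',im)
hsv=cv2.cvtColor(im,cv2.COLOR_BGR2HSV); m=(hsv[...,0]>20)&(hsv[...,0]<35)&(hsv[...,1]>120)&(hsv[...,2]>110)
c=blobs(m,200)[0]; p=cast(C,c.reshape(-1,2),44).astype(np.float32); r=cv2.minAreaRect(p); print(r, cv2.boundingRect(c))
print(s['eef_pos'],yawdir(s),*delta([*r[0],18],r[2] if r[2]<45 else r[2]-90,s))
E
```

```text
((637.3934326171875, 12.980720520019531), (117.41936492919922, 47.872135162353516), 89.57237243652344) (230, 116, 53, 120)
[635.64928178   8.87974523 170.57796713] [np.float64(0.23371683588703235), np.float64(-89.76628175264314)] [152.6   1.8  -4.1] [0.7 0.  0. ]
```

View pics/w5.png

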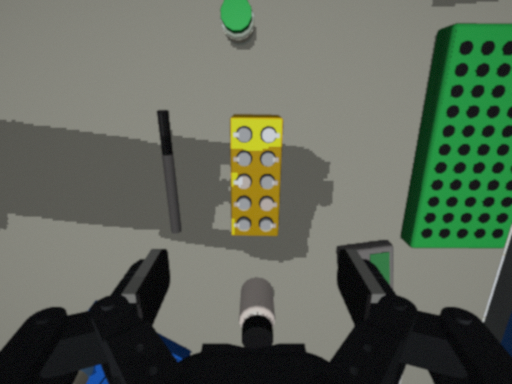

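>>> carry_out:
  deltas:
    - [-1,30,2,-4,0.7,0,0]
    - [-1,75,2,-4,0.7,0,0]
    - [-1,115,2,-4,0.7,0,0]
    - [-1,143,2,-4,0.7,0,0]
    - [-1,153,2,-4,0.7,0,0]

```text
time_s: 16.02
eef_pos: [637.2, 13.3, 16.3]
ee_rot: [-0.497, -0.501, -0.499, 0.502]
force: [-0.5, 0.2, 0.7]
grip_width: 0.997
```

>>> carry_out:
  deltas:
    - [-1,0,0,0,0,0,0]
    - [1,0,0,0,0,0,0]
    - [1,0,0,0,0,0,0]
    - [1,0,0,0,0,0,0]
    - [1,0,0,0,0,0,0]
  newtons: 45

```text
time_s: 16.65
eef_pos: [638.7, 13.7, 18.8]
ee_rot: [0.499, 0.502, 0.498, -0.501]
force: [-0.9, -0.3, 7.1]
grip_width: 0.551
```

>>> carry_out:
  deltas:
    - [1,0,0,0,0,0,0]
    - [1,-10,0,0,0,0,0]
    - [1,-50,0,0,0,0,0]
    - [1,-90,0,0,0,0,0]
    - [1,-125,0,0,0,0,0]

```text
time_s: 17.27
eef_pos: [638.1, 13.8, 144.6]
ee_rot: [0.498, 0.502, 0.498, -0.502]
force: [-0.2, -0.3, -1.9]
grip_width: 0.556
```

```bash
python3 - <<'E'
from h import *
s=ctrl.sense();print(s['grip_width']*85,s['eef_pos'],*delta([452.2,336.1,145],-73.3,s))
E
```

```text
47.2276523055626 [638.07454504  13.82640605 144.5680778 ] [  -0.6 -188.2 -320.9] [72.9 -0.  -0. ]
```

>>> carry_out:
  deltas:
    - [1,-1,-27,-46,10,0,0]
    - [1,-1,-54,-92,20,0,0]
    - [1,-1,-81,-138,30,0,0]
    - [1,-1,-108,-184,40,0,0]
    - [1,-1,-135,-230,50,0,0]

```text
time_s: 17.9
eef_pos: [503.7, 246.1, 144.1]
ee_rot: [0.237, 0.666, 0.238, -0.666]
force: [0.9, 0.3, -1.1]
grip_width: 0.552
```

```bash
python3 - <<'E'
from h import *
print(*delta([452.2,336.1,145],-73.3))
E
```

```text
[  -0.9 -102.3  -17.1] [22.6 -0.  -0. ]
```

>>> carry_out:
  deltas:
    - [1,-1,-50,-8,10,0,0]
    - [1,-1,-102,-17,20,0,0]
    - [1,-1,-102,-17,22.6,0,0]
    - [1,-1,-102,-17,22.6,0,0]
    - [1,-1,-102,-17,22.6,0,0]

```text
time_s: 18.52
eef_pos: [453.2, 333.7, 144.8]
ee_rot: [0.105, 0.699, 0.104, -0.699]
force: [0.5, -0.8, -2.5]
grip_width: 0.554
```

```bash
python3 - <<'E'
from h import *
s=ctrl.sense(); C=cam('wrist',s); im=viewer.capture('wrist')[:,:,::-1].copy()
y=np.array([.287,-.958]);x=np.array([-.958,-.287])
for a,b in((73,72),(73,-72),(-73,72),(-73,-72),(-35.5,36),(35.5,36)):
    u=proj(C,[*(np.array([462,303.5])+a*x+b*y),18])[0]; cv2.circle(im,tuple(int(i) for i in u),2,(0,0,255),-1)
cv2.imwrite('pics/w6.png',im)
print(s['eef_pos'],yawdir(s),*delta([452.2,336.1,23],-73.3,s))
E
```

```text
[453.15762959 333.74361597 144.7886249 ] [np.float64(-73.0020928296527), np.float64(-163.00209279315845)] [121.8  -2.5   0.2] [ 0.3 -0.  -0. ]
```

View pics/w6.png

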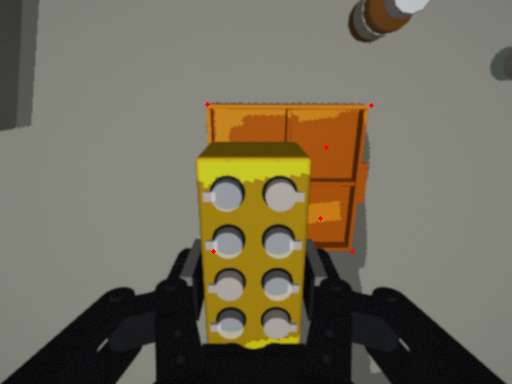

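>>> carry_out:
  deltas:
    - [1,40,-2.5,0,0,0,0]
    - [1,80,-2.5,0,0,0,0]
    - [1,106,-2.5,0,0,0,0]
    - [1,116,-2.5,0,0,0,0]
    - [1,121,-2.5,0,0,0,0]

```text
time_s: 19.2
eef_pos: [452.7, 336.5, 23.9]
ee_rot: [0.104, 0.7, 0.104, -0.699]
force: [0.2, 0.9, -1.0]
grip_width: 0.552
```

>>> carry_out:
  deltas:
    - [1,1,0,0,0,0,0]
    - [1,1,0,0,0,0,0]
    - [0.1,1,0,0,0,0,0]
    - [-0.2,1,0,0,0,0,0]
    - [-0.5,1,0,0,0,0,0]

```text
time_s: 19.82
eef_pos: [452.3, 336.7, 22.9]
ee_rot: [0.104, 0.7, 0.105, -0.699]
force: [0.2, -0.0, 0.1]
grip_width: 0.751
```

>>> carry_out:
  deltas:
    - [-0.6,0,0,0,0,0,0]
    - [-0.6,-20,0,0,0,0,0]
    - [-1,-60,0,0,0,0,0]
    - [-1,-105,0,0,0,0,0]
    - [-1,-150,0,0,0,0,0]

```text
time_s: 20.45
eef_pos: [452.0, 336.5, 174.2]
ee_rot: [0.104, 0.699, 0.104, -0.699]
force: [-0.3, -0.3, 0.5]
grip_width: 0.998
```

```bash
python3 - <<'E'
from h import *
s=ctrl.sense();print(s['joints'],*delta([617.9,281.8,180],-45,s))
E
```

```text
[4.32078116e-01 4.45171652e-01 1.46183583e+00 6.26396936e-05
 1.23456099e+00 1.70637572e+00] [  -5.8  100.8 -142.7] [-28.  -0.   0.]
```

```bash
python3 - <<'E'
from h import *
print(*delta([617.9,281.8,180],-73))
E
```

```text
[  -5.8  100.8 -142.7] [-0. -0.  0.]
```

>>> carry_out:
  deltas:
    - [-1,-6,33,-48,0,0,0]
    - [-1,-6,66,-95,0,0,0]
    - [-1,-6,101,-143,0,0,0]
    - [-1,-6,101,-143,0,0,0]
    - [-1,-6,101,-143,0,0,0]

```text
time_s: 21.08
eef_pos: [618.0, 281.9, 178.3]
ee_rot: [-0.104, -0.699, -0.104, 0.7]
force: [-0.1, -0.1, -0.4]
grip_width: 1.0
```

```bash
python3 - <<'E'
from h import *
s=ctrl.sense(); C=cam('wrist',s); im=viewer.capture('wrist')[:,:,::-1]; cv2.imwrite('pics/w7.png',im)
u0=proj(C,[617.9,281.8,78])[0]; print(u0,s['eef_pos'])
hsv=cv2.cvtColor(im,cv2.COLOR_BGR2HSV); m=(hsv[...,1]<50)&(hsv[...,2]>150)
for c in blobs(m,60)[:5]:
    e,r=cv2.minEnclosingCircle(c); w=cast(C,e,78)[0]; print(e,r,cv2.contourArea(c),w,*delta([*w,18],-73,s))
E
```

```text
[253.12493299 192.48735812] [618.00523607 281.92335564 178.31691195]
(253.5, 193.5) 12.980854988098145 457.0 [617.10375591 281.21331778] [160.3   0.5   0.9] [-0.  0.  0.]
(175.42308044433594, 323.5) 6.595998287200928 60.0 [458.88053644 316.45864475] [160.5 -79.5 142. ] [-0.  0.  0.]
```

View pics/w7.png

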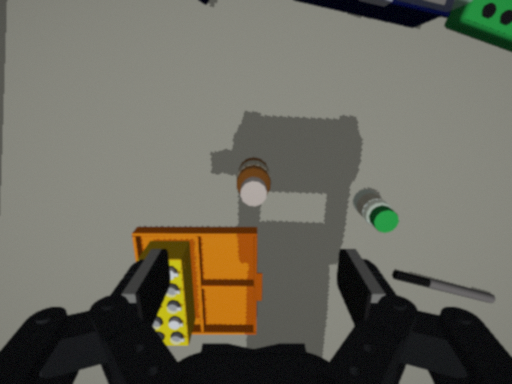

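The amber cap at (253,193) is centred between the jaws. The rack sits in orange's long bay, and the green vial is clear.

>>> carry_out:
  deltas:
    - [-1,40,0,1,0,0,0]
    - [-1,85,0,1,0,0,0]
    - [-1,125,0,1,0,0,0]
    - [-1,151,0,1,0,0,0]
    - [-1,160,0,1,0,0,0]

```text
time_s: 21.75
eef_pos: [616.1, 282.1, 17.8]
ee_rot: [-0.105, -0.699, -0.105, 0.7]
force: [-0.4, -0.1, -0.5]
grip_width: 1.002
```

>>> carry_out:
  deltas:
    - [-1,0,0,0,0,0,0]
    - [0,0,0,0,0,0,0]
    - [1,0,0,0,0,0,0]
    - [1,0,0,0,0,0,0]
    - [1,0,0,0,0,0,0]
  newtons: 40

```text
time_s: 22.38
eef_pos: [617.8, 281.6, 19.4]
ee_rot: [0.104, 0.7, 0.105, -0.699]
force: [-0.8, -0.3, 5.0]
grip_width: 0.385
```

>>> carry_out:
  deltas:
    - [1,0,0,0,0,0,0]
    - [1,0,0,0,0,0,0]
    - [1,0,0,0,0,0,0]
    - [1,-10,0,0,0,0,0]
    - [1,-40,0,0,0,0,0]

```text
time_s: 23.0
eef_pos: [616.4, 281.1, 57.6]
ee_rot: [-0.105, -0.698, -0.104, 0.701]
force: [0.2, -0.0, -0.9]
grip_width: 0.383
```

>>> carry_out:
  deltas:
    - [1,-40,0,0,0,0,0]
    - [1,-80,0,0,0,0,0]
    - [1,-120,0,0,0,0,0]
    - [1,-120,0,0,0,0,0]
    - [1,-120,0,0,0,0,0]

```text
time_s: 23.62
eef_pos: [617.0, 281.3, 177.6]
ee_rot: [-0.105, -0.699, -0.104, 0.7]
force: [0.1, -0.2, -0.9]
grip_width: 0.379
```

```bash
python3 - <<'E'
from h import *
s=ctrl.sense();print(s['grip_width']*85,s['eef_pos'],*delta([442.1,-211.4,175],-125.5,s))
E
```

```text
32.235765114067334 [616.98927892 281.31118004 177.56424926] [  3.1 420.1 311.2] [52.5  0.1 -0. ]
```

>>> carry_out:
  deltas:
    - [1,0,35,26,4,0,0]
    - [1,0,80,59,9,0,0]
    - [1,1,125,93,15,0,0]
    - [1,1,170,126,21,0,0]
    - [1,2,210,156,26,0,0]

```text
time_s: 24.25
eef_pos: [528.1, 33.5, 175.3]
ee_rot: [0.057, -0.704, 0.057, 0.706]
force: [1.2, -0.2, -1.0]
grip_width: 0.381
```

```bash
python3 - <<'E'
from h import *
print(*delta([442.1,-211.4,175],-125.5))
E
```

```text
[  0.5 255.5  45.7] [26.3  0.1 -0. ]
```

>>> carry_out:
  deltas:
    - [1,0,50,9,5,0,0]
    - [1,0,105,19,11,0,0]
    - [1,0,160,29,17,0,0]
    - [1,0,210,38,22,0,0]
    - [1,0,255,46,26,0,0]

```text
time_s: 24.88
eef_pos: [442.9, -210.8, 175.4]
ee_rot: [0.214, -0.673, 0.213, 0.675]
force: [0.8, 0.7, 0.6]
grip_width: 0.382
```

>>> carry_out:
  deltas:
    - [1,15,0,0,0,0,0]
    - [1,35,0,0,0,0,0]
    - [1,35,0,0,0,0,0]
    - [1,35,0,0,0,0,0]
    - [1,35,0,0,0,0,0]

```text
time_s: 25.5
eef_pos: [444.6, -209.4, 142.1]
ee_rot: [-0.212, 0.675, -0.213, -0.674]
force: [-0.6, 0.1, -0.2]
grip_width: 0.382
```

```bash
python3 - <<'E'
from h import *
s=ctrl.sense(); C=cam('wrist',s); im=viewer.capture('wrist')[:,:,::-1].copy()
x=np.array([.581,.814]);y=np.array([-.814,.581])
for a,b in((73,72),(73,-72),(-73,72),(-73,-72),(-35.5,36),(35.5,36)):
    u=proj(C,[*(np.array([450.8,-261.2])+a*x+b*y),18])[0]; cv2.circle(im,tuple(int(i) for i in u),2,(0,0,255),-1)
cv2.imwrite('pics/w8.png',im)
print(s['eef_pos'],s['grip_width']*85,yawdir(s),*delta([442.1,-211.4,23],-125.5,s))
E
```

```text
[ 444.55892218 -209.39952068  142.12813393] 32.427631978733984 [np.float64(-124.9767722348301), np.float64(145.02322886672266)] [119.1   3.    1. ] [ 0.5 -0.  -0. ]
```

View pics/w8.png

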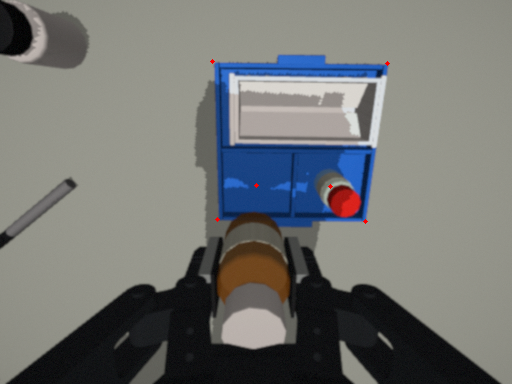

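Red vial is upright in the right bay and the amber bottle is over the empty left one. Lowering it.

>>> carry_out:
  deltas:
    - [1,35,3,1,0.5,0,0]
    - [1,75,3,1,0.5,0,0]
    - [1,103,3,1,0.5,0,0]
    - [1,113,3,1,0.5,0,0]
    - [1,116,3,1,0.5,0,0]

```text
time_s: 26.18
eef_pos: [442.0, -211.6, 26.0]
ee_rot: [-0.216, 0.674, -0.216, -0.673]
force: [0.2, 0.3, -0.9]
grip_width: 0.383
```

>>> carry_out:
  deltas:
    - [1,1,0,0,0,0,0]
    - [1,2,0,0,0,0,0]
    - [1,2.5,0,0,0,0,0]
    - [1,2.5,0,0,0,0,0]
    - [1,2.5,0,0,0,0,0]

```text
time_s: 26.8
eef_pos: [441.8, -211.6, 23.4]
ee_rot: [-0.216, 0.674, -0.216, -0.673]
force: [-0.4, 0.7, 1.6]
grip_width: 0.386
```

>>> carry_out:
  deltas:
    - [0.1,0.5,0,0,0,0,0]
    - [-0.2,0.5,0,0,0,0,0]
    - [-0.2,0.5,0,0,0,0,0]
    - [-0.2,0,0,0,0,0,0]
    - [-0.2,-10,0,0,0,0,0]

```text
time_s: 27.42
eef_pos: [441.4, -211.2, 33.1]
ee_rot: [0.216, -0.673, 0.215, 0.674]
force: [0.3, -1.0, 1.1]
grip_width: 0.599
```

>>> carry_out:
  deltas:
    - [-0.2,-20,0,0,0,0,0]
    - [-0.2,-60,0,0,0,0,0]
    - [-0.6,-110,0,0,0,0,0]
    - [-1,-155,0,0,0,0,0]
    - [-1,-155,0,0,0,0,0]

```text
time_s: 28.05
eef_pos: [442.8, -212.3, 191.8]
ee_rot: [-0.215, 0.676, -0.217, -0.671]
force: [0.2, -0.6, -0.1]
grip_width: 1.0
```

```bash
python3 - <<'E'
from h import *
s=ctrl.sense();print(s['joints'],*delta([637.9,-144,180],-110,s))
E
```

```text
[-6.86106693e-01  2.70408317e-01  1.66202343e+00  2.92145964e-05
  1.20194975e+00  1.50435224e+00] [  12.6 -168.9 -119.1] [-15.5  -0.4  -0.1]
```

>>> carry_out:
  deltas:
    - [-1,3,-40,-28,-10,0,0]
    - [-1,6,-80,-56,-20,0,0]
    - [-1,9,-120,-84,-30,0,0]
    - [-1,12,-169,-119,-40,0,0]
    - [-1,12,-169,-119,-50,0,0]

```text
time_s: 28.68
eef_pos: [638.5, -141.0, 173.1]
ee_rot: [-0.092, -0.7, -0.093, 0.702]
force: [-0.9, -0.5, 0.9]
grip_width: 1.001
```

```bash
python3 - <<'E'
from h import *
s=ctrl.sense();print(s['joints'],*delta([637.9,-144,180],-50,s))
E
```

```text
[-3.96311613e-01  6.46393305e-01  1.14022928e+00  4.03266587e-04
  1.35821930e+00  9.12814744e-01] [-6.9  2.7  1.4] [-25.    0.1   0.2]
```

>>> carry_out:
  deltas:
    - [-1,-6,3,1,-10,0,0]
    - [-1,-6,3,1,-20,0,0]
    - [-1,-6,3,1,-25,0,0]
    - [-1,-6,3,1,-25,0,0]
    - [-1,-6,3,1,-25,0,0]

```text
time_s: 29.3
eef_pos: [636.4, -146.1, 181.7]
ee_rot: [-0.238, -0.666, -0.238, 0.666]
force: [1.3, 0.1, -0.0]
grip_width: 1.003
```

```bash
python3 - <<'E'
from h import *
s=ctrl.sense(); C=cam('wrist',s); im=viewer.capture('wrist')[:,:,::-1]; cv2.imwrite('pics/w9.png',im)
u0=proj(C,[637.9,-144,80])[0]; print(u0,s['eef_pos'],yawdir(s))
m=(im.max(2)<55); mm=np.zeros_like(m); mm[int(u0[1])-40:int(u0[1])+40,int(u0[0])-40:int(u0[0])+40]=1
for c in blobs(m&mm,60)[:3]:
    e,r=cv2.minEnclosingCircle(c); w=cast(C,e,80)[0]; print(e,r,cv2.contourArea(c),w,*delta([*w,18],-50,s))
E
```

```text
[252.38415409 189.1642552 ] [ 636.37455433 -146.11282042  181.74107858] [np.float64(-50.61292171162589), np.float64(-140.612909654779)]
(254.5, 185.0) 19.006677627563477 1016.0 [ 642.01228976 -143.00461453] [163.7   1.3  -6.4] [-0.6  0.   0. ]
```

View pics/w9.png

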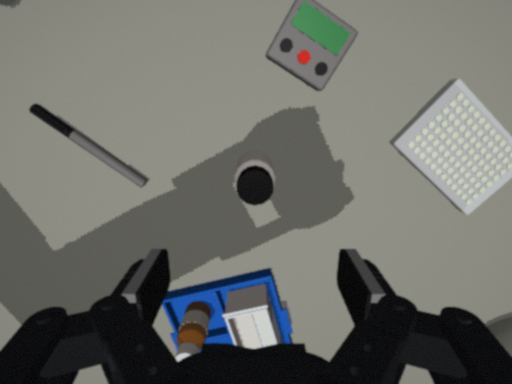

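The black cap is at (254,185), centred between the jaws. The amber bottle stands in blue's near bay.

>>> carry_out:
  deltas:
    - [-1,40,1,-5,0,0,0]
    - [-1,85,1,-5,0,0,0]
    - [-1,128,1,-5,0,0,0]
    - [-1,155,1,-5,0,0,0]
    - [-1,163,1,-5,0,0,0]

```text
time_s: 29.98
eef_pos: [640.2, -143.4, 17.5]
ee_rot: [-0.238, -0.665, -0.239, 0.666]
force: [-0.1, 0.1, 0.3]
grip_width: 1.001
```

>>> carry_out:
  deltas:
    - [-1,0,0,0,0,0,0]
    - [0,0,0,0,0,0,0]
    - [1,0,0,0,0,0,0]
    - [1,0,0,0,0,0,0]
    - [1,0,0,0,0,0,0]
  newtons: 40

```text
time_s: 30.6
eef_pos: [641.5, -143.9, 20.1]
ee_rot: [0.239, 0.666, 0.239, -0.665]
force: [-1.4, 0.7, 6.4]
grip_width: 0.453
```

>>> carry_out:
  deltas:
    - [1,0,0,0,0,0,0]
    - [1,0,0,0,0,0,0]
    - [1,-20,0,0,0,0,0]
    - [1,-70,0,0,0,0,0]
    - [1,-120,0,0,0,0,0]

```text
time_s: 31.22
eef_pos: [640.9, -143.7, 141.6]
ee_rot: [0.239, 0.666, 0.239, -0.665]
force: [0.6, -0.1, -0.9]
grip_width: 0.456
```

>>> carry_out:
  deltas:
    - [1,-30,0,0,0,0,0]
    - [1,-30,0,0,0,0,0]
    - [1,-30,0,0,0,0,0]
    - [1,-30,0,0,0,0,0]
    - [1,-30,0,0,0,0,0]

```text
time_s: 31.85
eef_pos: [640.8, -143.7, 168.2]
ee_rot: [-0.238, -0.665, -0.239, 0.666]
force: [-0.3, -0.2, -0.9]
grip_width: 0.457
```

```bash
python3 - <<'E'
from h import *
s=ctrl.sense();print(s['grip_width']*85,s['joints'],s['eef_pos'],*delta([438.3,258.8,170],16.7,s))
E
```

```text
38.85965062546557 [-3.98626621e-01  6.55681891e-01  1.13745842e+00  2.61137142e-05
  1.35007300e+00  4.83023192e-01] [ 640.76989008 -143.67511154  168.19142251] [  -1.2 -439.4  -99.7] [-67.2  -0.    0.1]
```

>>> carry_out:
  deltas:
    - [1,0,-40,-9,-6,0,0]
    - [1,0,-90,-20,-13,0,0]
    - [1,0,-140,-32,-20,0,0]
    - [1,0,-190,-43,-27,0,0]
    - [1,0,-240,-54,-34,0,0]

```text
time_s: 32.48
eef_pos: [529.1, 77.1, 168.9]
ee_rot: [-0.424, -0.566, -0.424, 0.566]
force: [0.7, 0.9, 0.4]
grip_width: 0.454
```

```bash
python3 - <<'E'
from h import *
print(*delta([438.3,258.8,160],16.7))
E
```

```text
[   9.  -138.1 -148.9] [-33.  -0.   0.]
```

>>> carry_out:
  deltas:
    - [1,0,-40,-43,-9,0,0]
    - [1,0,-80,-86,-18,0,0]
    - [1,3,-115,-124,-27,0,0]
    - [1,9,-138,-149,-33,0,0]
    - [1,9,-138,-149,-33,0,0]

```text
time_s: 33.1
eef_pos: [438.9, 259.3, 159.6]
ee_rot: [0.567, 0.422, 0.568, -0.422]
force: [1.1, 0.1, -0.2]
grip_width: 0.454
```

>>> carry_out:
  deltas:
    - [1,15,0,0,0,0,0]
    - [1,20,0,0,0,0,0]
    - [1,20,0,0,0,0,0]
    - [1,20,0,0,0,0,0]
    - [1,20,0,0,0,0,0]

```text
time_s: 33.72
eef_pos: [440.4, 257.8, 140.4]
ee_rot: [0.567, 0.423, 0.566, -0.423]
force: [0.6, -0.3, -0.3]
grip_width: 0.456
```

```bash
python3 - <<'E'
from h import *
s=ctrl.sense(); C=cam('wrist',s); im=viewer.capture('wrist')[:,:,::-1].copy()
y=np.array([.287,-.958]);x=np.array([-.958,-.287])
for a,b in((73,72),(73,-72),(-73,72),(-73,-72),(-35.5,36),(35.5,36)):
    u=proj(C,[*(np.array([462,303.5])+a*x+b*y),18])[0]; cv2.circle(im,tuple(int(i) for i in u),2,(0,0,255),-1)
cv2.imwrite('pics/w10.png',im)
print(s['eef_pos'],s['grip_width']*85,yawdir(s),*delta([438.3,258.8,24],16.7,s))
E
```

```text
[440.3662398  257.77391784 140.42404902] 38.786217010428736 [np.float64(16.467456736691137), np.float64(-73.53254331169491)] [116.4  -1.8  -1.6] [-0.2  0.  -0. ]
```

View pics/w10.png

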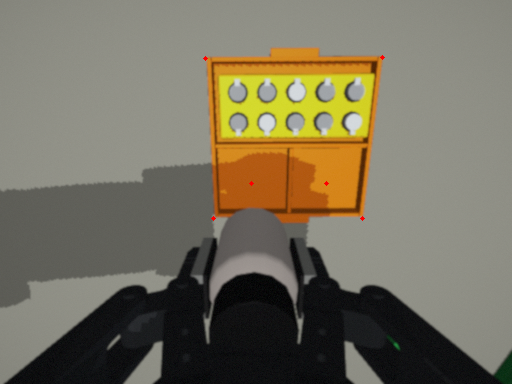

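The rack is seated centrally and the white bottle is above the empty left bay.

>>> carry_out:
  deltas:
    - [1,35,-2,-2,0,0,0]
    - [1,75,-2,-2,0,0,0]
    - [1,102,-2,-2,0,0,0]
    - [1,111,-2,-2,0,0,0]
    - [1,114,-2,-2,0,0,0]

```text
time_s: 34.4
eef_pos: [438.0, 259.4, 26.5]
ee_rot: [0.567, 0.423, 0.566, -0.423]
force: [-0.2, -0.0, 0.0]
grip_width: 0.454
```

>>> carry_out:
  deltas:
    - [1,1,0,0,0,0,0]
    - [1,2,0,0,0,0,0]
    - [1,3,0,0,0,0,0]
    - [1,3,0,0,0,0,0]
    - [1,3,0,0,0,0,0]

```text
time_s: 35.02
eef_pos: [438.0, 259.3, 24.1]
ee_rot: [0.567, 0.423, 0.566, -0.423]
force: [-2.2, -0.2, 6.1]
grip_width: 0.456
```

Contact. Release, lift, then move back and away so the top and scene cameras can check.

>>> carry_out:
  deltas:
    - [0,0,0,0,0,0,0]
    - [-0.3,0,0,0,0,0,0]
    - [-0.4,0,0,0,0,0,0]
    - [-0.4,0,0,0,0,0,0]
    - [-0.4,-10,0,0,0,0,0]

```text
time_s: 35.65
eef_pos: [437.3, 259.1, 33.1]
ee_rot: [0.566, 0.423, 0.567, -0.424]
force: [-0.1, 0.5, 0.7]
grip_width: 0.698
```

>>> carry_out:
  deltas:
    - [-0.4,-20,0,0,0,0,0]
    - [-0.4,-60,0,0,0,0,0]
    - [-0.6,-110,0,0,0,0,0]
    - [-1,-155,0,0,0,0,0]
    - [-1,-155,0,0,0,0,0]

```text
time_s: 36.28
eef_pos: [438.9, 259.7, 191.9]
ee_rot: [0.568, 0.425, 0.565, -0.421]
force: [0.9, -0.4, -1.2]
grip_width: 0.999
```

```bash
python3 - <<'E'
from h import *
print(*delta([420,20,200],0))
E
```

```text
[ -8.7 -86.1 224.5] [16.5 -0.1 -0.4]
```

>>> carry_out:
  deltas:
    - [-1,-8,-17,45,3,0,0]
    - [-1,-8,-34,90,6,0,0]
    - [-1,-8,-51,135,9,0,0]
    - [-1,-8,-69,180,12,0,0]
    - [-1,-8,-86,224,16,0,0]

```text
time_s: 36.9
eef_pos: [418.0, 18.6, 195.7]
ee_rot: [0.501, 0.498, 0.502, -0.499]
force: [0.1, 1.0, 0.4]
grip_width: 1.001
```

>>> carry_out:
  deltas:
    - [-1,0,0,0,0,0,0]
    - [-1,0,0,0,0,0,0]
    - [-1,0,0,0,0,0,0]
    - [-1,0,0,0,0,0,0]
    - [-1,0,0,0,0,0,0]

```text
time_s: 37.52
eef_pos: [418.8, 20.5, 196.1]
ee_rot: [0.502, 0.498, 0.502, -0.498]
force: [0.1, 0.4, 0.7]
grip_width: 1.0
```

```bash
python3 - <<'E'
from h import *
im=viewer.capture('top')[:,:,::-1]; sc=viewer.capture('scene')[:,:,::-1]; C=cam('top')
hsv=cv2.cvtColor(im,cv2.COLOR_BGR2HSV).astype(int);h,sa,v=hsv[...,0],hsv[...,1],hsv[...,2]
Bc,Bx=np.array([450.8,-261.2]),54.5; Oc,Ox=np.array([462,303.5]),-163.3
def fr(p,c,a): a=np.radians(a); d=np.array(p)-c; return np.round([d@[np.cos(a),np.sin(a)],d@[-np.sin(a),np.cos(a)]],1)
def near(p,z,r):
    u=proj(C,[*p,z])[0]; m=np.zeros(h.shape,np.uint8); cv2.circle(m,tuple(int(i) for i in u),r,1,-1); return m>0
def tgt(c,a,x,y): a=np.radians(a); return c+x*np.array([np.cos(a),np.sin(a)])+y*np.array([-np.sin(a),np.cos(a)])
red=((h<8)|(h>172))&(sa>120); wh=(v>150)&(sa<70); yel=(h>22)&(h<35)&(sa>120); blk=v<60; gr=(h>45)&(h<85)&(sa>110)
for n,m,p,z,r,c,a in (('red',red,tgt(Bc,Bx,-35.5,36),61,14,Bc,Bx),('amber',wh,tgt(Bc,Bx,35.5,36),82,12,Bc,Bx),
  ('white',blk,tgt(Oc,Ox,35.5,36),84,12,Oc,Ox),('green',gr,np.array([621.2,147.3]),61,14,np.array([621.2,147.3]),0)):
    z=65 if n=='red' else z
    for b in blobs(m&near(p,z,r),10)[:2]:
        e,rr=cv2.minEnclosingCircle(b); print(n,e,rr,fr(cast(C,e,z)[0],c,a))
for n,m,p,z,c,a in (('trough',wh,tgt(Bc,Bx,0,-34),50,Bc,Bx),('rack',yel,tgt(Oc,Ox,0,-34),48,Oc,Ox)):
    q=np.concatenate(blobs(m&near(p,z,32),10)[:3 if n=='trough' else 1]).reshape(-1,2)
    R_=cv2.minAreaRect(cast(C,q,z).astype(np.float32)); print(n,R_[1],R_[2],fr(R_[0],c,a))
cr=lambda i,x,y,w,hh:cv2.resize(i[y:y+hh,x:x+w],(400,300),interpolation=cv2.INTER_CUBIC)
cv2.imwrite('pics/fin.png',np.vstack([np.hstack([cr(im,293,195,108,81),cr(im,80,190,108,81)]),np.hstack([cr(sc,60,150,140,105),cr(sc,270,85,140,105)])]))
E
```

```text
red (355.5322570800781, 256.8548278808594) 4.612273693084717 [-34.8  36.5]
amber (334.2727355957031, 239.36363220214844) 4.693151473999023 [35.4 36.3]
green (192.76315307617188, 166.13157653808594) 4.325031757354736 [0. 0.]
trough (118.19934844970703, 104.60247039794922) 54.51002502441406 [ -1.3 -11.2]
rack (120.34931182861328, 56.02311706542969) 16.390962600708008 [  2.1 -29.3]
```

View pics/fin.png

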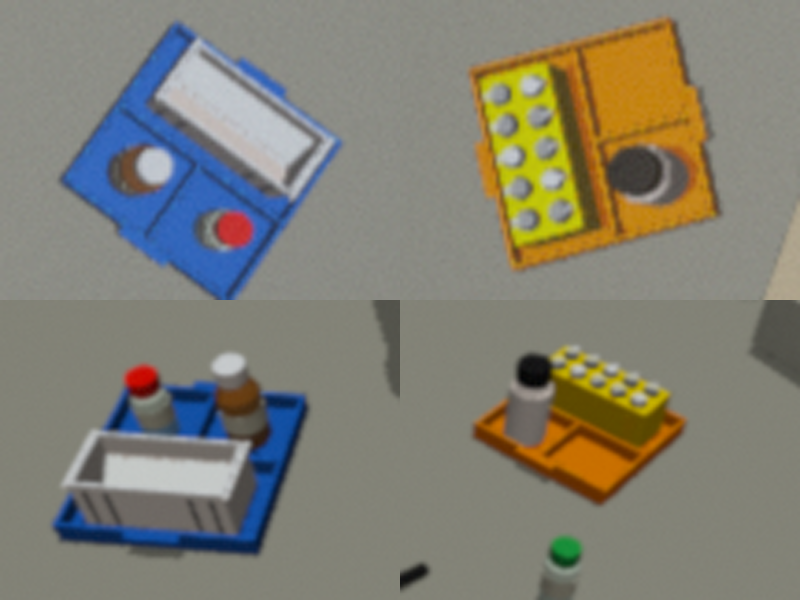

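```bash
python3 -c "
from rig import order
print(order.finish_job())"
```

```text
the job is handed in; nothing more can be done
None
```

Both kits are made up and the job was handed in at about 38 s on the robot's clock. Everything was set down on floor contact and released.

- **Blue tray:** the trough is in the long bay, with the amber bottle and red-capped vial in separate small bays.
- **Orange tray:** the rack is in the long bay, with the white bottle in a small bay.

What the last top and scene pictures showed:

| Item | Position found against bay centre |
|---|---|
| Red-capped vial | within 1 mm |
| Amber bottle | within 1 mm |
| Rack | about 2 mm along; about 1 mm across, worked from its outer edge |
| Trough | about 1 mm along; about 3 mm across, worked from its outer edge |
| Green-capped vial | not moved |

- **Masks that failed:** the trough's also took in the amber cap and the rack's took in its side face, so their raw cross-bay figures (-11 and -29 mm) were wrong and I used their outer edges instead. The black-cap mask found nothing. The white bottle is therefore confirmed only by eye, upright in its bay, and by the position where it was released, which was on the bay centre.
- **Flatness:** I judged this by eye and from the set-down heights and contact forces; I did not measure it directly.

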